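# Hold the cash box unlocked with its key

### The arm

A 6-joint arm with a two-finger parallel gripper is mounted at the origin on the work surface. World frame = base frame: x ahead of the robot, y to its left, z up, the work surface at z = 0. Lengths are in m, angles in rad, forces in N, time in s.
With the tool pointing down it reaches from about 0.4 to 0.825 m from the base axis. Payload 7 kg.
Tool frame: the origin (TCP) lies midway between the tips of the shut fingers; the grasp point (between the pads) lies arm.hold_point_z behind it (arm.hold_point_z is the distance from the TCP to the grasp point, in m); z points along the fingers, y is the line along which they close (so a half turn about z gives the same grasp; the last joint's range is limited). The gripper opens to 88 mm and grips with 3 to 60 N. Pads are 19 mm wide; open, the fingers measure 130 mm over their backs; the gripper's body (78 mm by 193 mm) begins 47 mm behind the grasp point.
Start: joints at [1.636, 0.359, 0.012, 0, -1.224, -0.288], TCP at [0.149, 0.658, 0.227] pointing down, gripper open.
Joint ranges: [-3.07, 3.07], [-1.43, 2.12], [-1.02, 1.25], [-3.03, 1.67], [-3.05, -0], [-3.03, 3.03]. Speed limits (rad/s): [2.39, 2.39, 3.01, 3.14, 3.14, 3.14].

### API

Orientations are given as [roll, pitch, yaw] about the fixed x, y, z axes, in that order (R = Rz(yaw) Ry(pitch) Rx(roll)).
In Python, from station import arm gives the robot as it stands.
- The arm moves only by the shell command python3 -m crank 'ROWS' [OPENING] [FORCE]. ROWS is JSON, a list that holds one entry, the list of rows, each a list of 4 numbers: the shift along the tool's x, y, z in units of 25 mm (1.0 is 25 mm), then the turn about the tool's z in units of 5 degrees (1.0 is 5 degrees). A call has 1 to 12 rows; each row is the pose to reach, as a shift and turn from the pose commanded when the call began, along the tool's axes at that moment; what a row does not reach only later rows make up. A row lasts 1/8 s, in which the tool goes at most 62.5 mm and 10.7 degrees, less where a joint would pass 70% of its speed; a pose out of reach is approached as far as the arm can. A call with a gripper value outside its range is refused whole. OPENING is the closure, from 0 (fully open) to 1 (shut), set as the call begins (- or left out, the last holds). The fingers move at their own pace and stop on an object; FORCE is the grip in N (left out, the last holds). Time passes only in rows, so rows that repeat a pose let the fingers close. It gives the time, the measured TCP pose, the force, the opening and the grip force at its end, in the units of the state.
- arm.get_state(): the state, without advancing time (a new reading comes with each control period).
- arm.grab_frame(name): name is "scene" or "top" or "wrist"; returns (picture, depth): 384x512x3 uint8, red, green, blue; 384x512 float32, m along the optical axis (not along the pixel's ray), 0 where there is no reading.
- arm.get_calibration(name): a dict with "mtx" (3x3 intrinsics, pixels), "k1" (the pictures are not rectified: a ray, as slopes to the right and down, at radius r is drawn at 1 + k1 r^2 times it, then the intrinsics apply), "R" (3x3) and "t" (3): a world point X has camera coordinates R X + t; the wrist camera has in their place "mount" (4x4, takes a point from camera to tool coordinates, whose origin is the TCP and whose axes are the flange's). Camera axes: x right, y down, z forward; pixel columns grow to the right and rows downward; lengths in m; the calibration is good to about 2 mm. A picture is of the moment at which its call begins: read the wrist's pose just before it. get_calibration takes no time and is no camera call.
- arm.job_done(): hands the job in; it is judged then, once.
Trained networks look in the newest picture that a camera, given by its name, has taken for a name from the list of things; names that differ only in an ending like _2 or _b are one class to them, and where a whole thing is asked for, a point or a joint stands for the part that bears it (a point fixed in the world has none). Each returns a list of dicts, best first, with "score" (0 to 1); they miss things now and then, are a little off and sometimes report something else, mostly with a low value. They report only what shows in the picture. A call takes as long as a camera call. They do not tell look-alikes from the thing itself.
- arm.recognise(thing, camera): "extent" ([left, top, width, height] in pixels, round what is visible of it).
- arm.trace(thing, camera): "mask" (384x512 bool, what is visible of it) and "extent" ([left, top, width, height] in pixels, round what is visible of it).
The state is a dict: "t": time; "q": joint angles; "qd": joint speeds; "joint_efforts": joint torques, N m; "eef_pos": TCP position; "ee_rot": TCP orientation; "force": force on the tool from outside, world axes, zero at the start; "moment": the same for the moment, N m; "width": finger opening in m; "gripper_force": force on a finger pad.
Only numpy, scipy, OpenCV 4.12 (cv2) and the standard library are available. Lean on these libraries where they do the work, as an engineer would, in place of code of your own. Each camera call takes 0.05 s, during which the arm holds its last target. There are 200 camera calls.

### The job

Take the key with the round bow from the wooden key block on the shop counter, push it fully home in the lock on the cash box lid, working it past the stiff pins, and then turn it a quarter turn clockwise. The lock springs back, so finish while still gripping the key and holding it turned, fully in, so that a colleague can lift the lid; leave the other keys and everything else on the counter where they are.

Things in the scene. Friction and masses are not known exactly. Their poses are not given: they have to be found in the camera images.
- round_key_bow (a point): The cash-box key: the one with the ROUND black bow, a disc 32 mm across, 10 mm thick, standing bow up in any slot of the key block. This point is the disc's centre. z up along the key; x through the 10 mm thickness (pinch its flat faces); y along the width of bow and blade. Its shoulder's underside is 27 mm, the blade's point 55 mm below. Works either way round (half turn about z). 40 g.
- round_key: The same key; origin at the blade's point, same axes. Going up z: blade 0 to 28 mm, flat steel, 4 mm thick (x), 12 mm wide (y), its first 6 mm widening in y from a point; round shoulder 17 mm across from 28 to 32; neck 8 x 10 mm to 43; bow centre at 55, top at 71.
- key_block: Fixed wooden block, 70 mm (x) by 170 mm (y) by 36 mm high, origin under its centre. Three slots in its top at y = -55, 0 and 55 mm, each with a key whose shoulder rests on the top and whose blade hangs in the slot with 1 mm play; a key must rise 28 mm to be clear.
- keyway (a point): Mouth of the key slot, in the brass lock cylinder in the cash box lid, 87 mm above the counter. z up; y along the slot (13.9 mm), x across it (5.9 mm); 32 mm deep, mouth chamfered 1.5 mm. Axes turn with the cylinder. A steel ring round it (43 mm, hole 21 mm) stands 2 mm proud. Key home: its shoulder rests on this face, bow centre 27 mm above this point.
- cash_box: Grey steel cash box, fixed, 160 mm (x) by 240 mm (y) by 85 mm high, origin under its centre; lock in its lid at x = -10, y = 40 mm. In the slot three stiff pins, met between 10 and 28 mm down, each resist a straight push with 6 to 25 N; press with about 15 N and, where it sticks, wiggle the key 2 to 3 mm to and fro along the slot, and it works past them.
- cash_lock (a joint): Turn of the lock cylinder about the vertical: 0 as found, growing CLOCKWISE seen from above, stop at 1.75 rad. A return spring (0.03 N m at rest, about 0.08 N m at a quarter turn) turns it back when let go. The blade has about 0.16 rad of play in the slot before the cylinder follows.
- square_key_bow (a point): Another key in the block, with a square 30 x 30 mm black bow; not for this box. Same blade, shoulder and overall build as the round key; this point is the bow's centre.
- tee_key_bow (a point): Another key in the block, with a low, wide bar bow (36 mm wide, 14 mm high); not for this box. Same blade, shoulder and overall build as the round key; this point is 55 mm above the blade's point, 1 mm under the bar's top.
- note_pad: Bystander, to be left alone: a white pad of notes 70 x 70 x 12 lying on the cash box lid (mm). Origin at the centre of its underside.
- oil_bottle: Bystander, to be left alone: a green glass oil bottle, 70 wide, 210 high (mm). Origin at the centre of its underside.
- syrup_bottle: Bystander, to be left alone: a brown glass syrup bottle, 66 wide, 220 high (mm). Origin at the centre of its underside.
- tin: Bystander, to be left alone: a low tin, 80 wide, 50 high (mm). Origin at the centre of its underside.
- paper_roll: Bystander, to be left alone: a standing roll of receipt paper, 76 wide, 80 high (mm). Origin at the centre of its underside.
- calculator: Bystander, to be left alone: a desk calculator 130 x 80 x 16 (mm). Origin at the centre of its underside.
- stapler: Bystander, to be left alone: a stapler 130 x 32 x 38 (mm). Origin at the centre of its underside.
Things that resemble listed ones, but are neither listed nor needed, are in the scene too. What is shaped like the round_key but orange or yellow is not meant.

How it is judged:
On the way, in this order (a step that is already met when the one before it is completed fails the run):
1. the round key is drawn clear of the key block (height (world z) of round_key_bow above 0.093 m and contact force between the fingers and round_key above 1 N), for 0.1 s.
2. the key is fully home in the lock, not yet turned (z of round_key_bow in the frame of keyway between 0.02 and 0.03 m and horizontal distance between round_key_bow and keyway below 0.006 m and angle between round_key_bow's own z axis and vertical below 0.15 rad and value of joint cash_lock below 0.4 rad), for 0.1 s.
At the end, for the whole second after the job is handed in: Round key in the lock: shoulder within 3 mm of the face, centred within 6 mm, upright within 0.15 rad; cylinder turned at least 1.2 rad and still; fingers gripping the key with over 2 N; other keys within 20 mm and bystanders within 40 mm of where they began (z of round_key_bow in the frame of keyway between 0.02 and 0.03 m and horizontal distance between round_key_bow and keyway below 0.006 m and angle between round_key_bow's own z axis and vertical below 0.15 rad and value of joint cash_lock above 1.2 rad and velocity of joint cash_lock below 0.2 rad/s and contact force between the fingers and round_key above 2 N and not (distance of any of square_key_bow, tee_key_bow from where it was at the start of the episode above 0.02 m) and not (distance of any of note_pad, oil_bottle, syrup_bottle, tin, paper_roll, calculator, stapler from where it was at the start of the episode above 0.04 m)); the arm keeps its last pose, push and grip.
It fails at once if another key is pulled or knocked out of place (over 20 mm) (distance of any of square_key_bow, tee_key_bow from where it was at the start of the episode above 0.02 m).
It fails at once if something else on the counter is displaced by over 40 mm (distance of any of note_pad, oil_bottle, syrup_bottle, tin, paper_roll, calculator, stapler from where it was at the start of the episode above 0.04 m).
It also fails if it takes over 61 s, if anything falls off the work surface, if the arm or the gripper's body presses on something with over 40 N, if the wrist force passes 120 N, or if a joint passes its speed limit or range.

## Working session

There is one attempt and no reset: what is moved stays moved. The work goes in short steps, Python scripts to look and compute and a shell command to move; the robot and the scene stay as the last step left them, time stands still between calls to the robot, and variables do not carry over. Pictures are saved under pics/ and viewed, at most 10 in all, crops included, and the job is handed in when it is done.

```bash
ls; mkdir -p pics; cat > h.py <<'E'
import numpy as np, cv2
from station import arm
from scipy.spatial.transform import Rotation as Ro
def tool():
    s=arm.get_state(); T=np.eye(4); T[:3,:3]=Ro.from_euler('xyz',s['ee_rot']).as_matrix(); T[:3,3]=s['eef_pos']; return T
def cam(name,T=None):
    c=arm.get_calibration(name)
    if 'mount' in c: M=T@np.array(c['mount'])
    else:
        M=np.eye(4); R=np.array(c['R']); M[:3,:3]=R.T; M[:3,3]=-R.T@np.array(c['t'])
    return np.array(c['mtx']),c['k1'],M
def rays(uv,K,k1):
    uv=np.atleast_2d(uv).astype(float); d=np.c_[(uv[:,0]-K[0,2])/K[0,0],(uv[:,1]-K[1,2])/K[1,1]]
    p=d.copy()
    for _ in range(20): p=d/(1+k1*(p**2).sum(1,keepdims=True))
    return np.c_[p,np.ones(len(p))]
def world(uv,z,K,k1,M):  # uv with depth
    r=rays(uv,K,k1)*np.asarray(z).reshape(-1,1); return r@M[:3,:3].T+M[:3,3]
def at_height(uv,h,K,k1,M):
    r=rays(uv,K,k1)@M[:3,:3].T; o=M[:3,3]; return o+r*((h-o[2])/r[:,2])[:,None]
def maskpts(m,depth,K,k1,M):
    v,u=np.nonzero(m&(depth>0)); return world(np.c_[u,v],depth[v,u],K,k1,M)
E
python3 - <<'E'
from h import *
s=arm.get_state(); print(s, arm.hold_point_z)
for n in('scene','top'):
    im,d=arm.grab_frame(n); np.savez(f'{n}.npz',im=im,d=d); cv2.imwrite(f'pics/{n}.png',im[:,:,::-1]); C=cam(n); print(n,C[2][:3,3])
    for th in ('round_key_bow','square_key_bow','tee_key_bow','key_block','cash_box','keyway','cash_lock'):
        try:
            for r in arm.trace(th,n)[:3]:
                P=maskpts(r['mask'],d,*C); print(th,round(r['score'],2),r['extent'],np.median(P,0).round(3) if len(P) else None)
        except Exception as e: print(th,e)
E
```

```text
pics
{'t': 0.0, 'q': array([ 1.63610846e+00,  3.59415344e-01,  1.10582856e-02, -3.45153178e-04,
       -1.22414343e+00, -2.88097556e-01]), 'qd': array([-0.00078037,  0.00010178, -0.00090587, -0.0019416 ,  0.00033197,
        0.0006132 ]), 'joint_efforts': array([-9.23497246e-04, -5.82717991e+01,  2.93057799e+01,  6.99729323e+00,
        7.03147991e-03, -1.64432313e-04]), 'eef_pos': array([0.14906218, 0.65781707, 0.22560496]), 'ee_rot': array([ 3.13986653e+00, -1.73155990e-04, -2.22902814e-01]), 'force': array([-0.42492162,  0.50541039,  1.01594527]), 'moment': array([-0.04525102,  0.00322173, -0.01087789]), 'gripper_force': 0.0, 'width': 0.08753637295782418} 0.0188
scene [1.44998138 0.37722294 0.76535127]
round_key_bow 0.7 [378.6, 218.8, 11.6, 11.6] [0.466 0.351 0.011]
round_key_bow 0.65 [310.7, 256.0, 14.7, 15.8] [0.682 0.229 0.011]
round_key_bow 0.58 [302.0, 192.3, 16.5, 4.4] [0.416 0.126 0.011]
square_key_bow 0.7 [163.5, 219.3, 28.9, 31.6] [ 0.752 -0.133  0.035]
square_key_bow 0.52 [313.9, 207.1, 14.0, 11.6] [0.558 0.189 0.064]
key_block 0.88 [289.0, 210.3, 63.2, 32.1] [0.575 0.199 0.034]
cash_box 0.56 [163.6, 161.1, 97.5, 60.0] [ 0.589 -0.112  0.082]
top [ 3.93815358e-01 -2.52486333e-04  1.26729399e+00]
round_key_bow 0.67 [213.4, 238.1, 11.1, 14.8] [0.406 0.126 0.011]
round_key_bow 0.62 [149.7, 218.5, 8.2, 21.0] [0.461 0.348 0.011]
round_key_bow 0.6 [181.4, 202.4, 9.2, 6.7] [0.535 0.238 0.073]
square_key_bow 0.42 [258.9, 173.7, 85.9, 68.0] [ 0.523 -0.125  0.085]
square_key_bow 0.38 [310.8, 185.4, 25.0, 23.0] [ 0.564 -0.203  0.097]
tee_key_bow 0.47 [181.0, 201.8, 7.1, 6.4] [0.536 0.237 0.075]
tee_key_bow 0.38 [212.0, 194.2, 10.6, 3.5] [0.569 0.133 0.064]
key_block 0.69 [173.9, 186.5, 57.5, 34.3] [0.551 0.183 0.036]
cash_box 0.62 [258.7, 174.8, 89.0, 65.1] [ 0.523 -0.121  0.085]
```

```bash
python3 - <<'E'
import cv2
a=cv2.imread('pics/scene.png'); b=cv2.imread('pics/top.png')
cv2.imwrite('pics/scene2.png',cv2.resize(a[130:330,130:420],None,fx=2.7,fy=2.7,interpolation=cv2.INTER_CUBIC))
cv2.imwrite('pics/top2.png',cv2.resize(b[130:280,130:360],None,fx=3.4,fy=3.4,interpolation=cv2.INTER_CUBIC))
E
```

```text
(no output)
```

View pics/scene2.png

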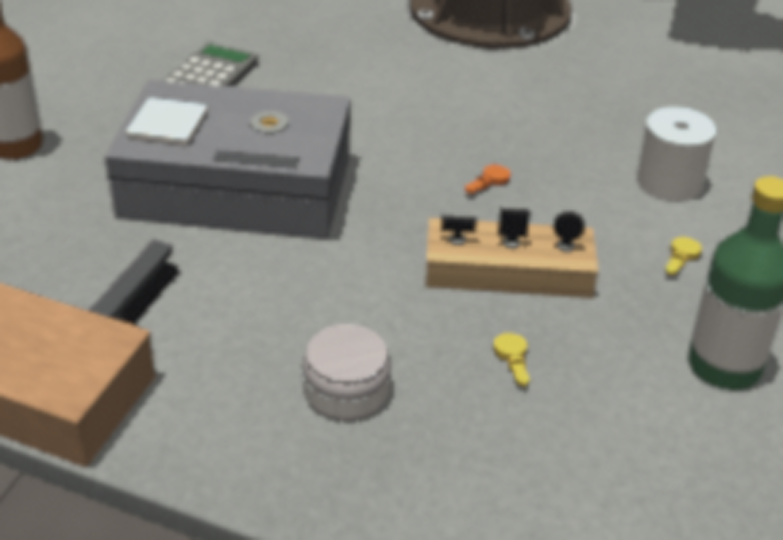

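View pics/top2.png

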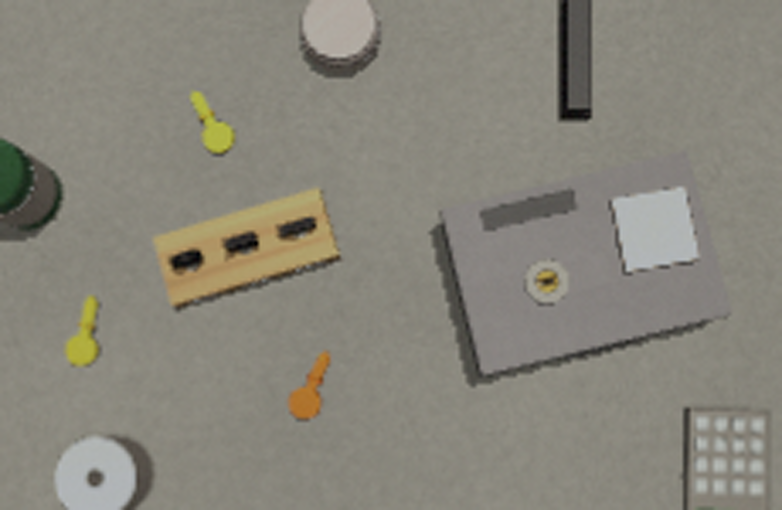

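Round-key candidates (scene pixels): the black round bow in the block at (341,214), the orange key on the counter (312,195), and the yellow keys at (382,221) and (319,258). The black square and tee bows are at (320,212) and (300,212). By the description I choose the black disc at the block end, near (185,206) in the top view. Next I measure the block, cylinder and key axes.

```bash
python3 - <<'E'
from h import *
z=np.load('top.npz'); im,d=z['im'],z['d']; C=cam('top')
def grid(u0,u1,v0,v1):
    v,u=np.mgrid[v0:v1,u0:u1]; return np.c_[u.ravel(),v.ravel()], d[v0:v1,u0:u1].ravel(), im[v0:v1,u0:u1].reshape(-1,3).astype(int)
uv,dd,c=grid(165,240,175,232)
P=world(uv,dd,*C)
m=(P[:,2]>.028)&(P[:,2]<.042); Q=P[m]; r=cv2.minAreaRect((Q[:,:2]*1000).astype(np.float32)); print('block',r,cv2.boxPoints(r).round(0).tolist())
m=(P[:,2]>.05)&(c.max(1)<80); Q=P[m]
for k in range(0,len(Q)): pass
lab=cv2.kmeans(Q[:,:2].astype(np.float32),3,None,(3,100,1e-6),5,cv2.KMEANS_PP_CENTERS)[1].ravel()
for l in range(3): q=Q[lab==l]; print('key',len(q),q.mean(0).round(4),q.min(0).round(3),q.max(0).round(3),cv2.minAreaRect((q[:,:2]*1000).astype(np.float32)))
uv,dd,c=grid(255,350,165,250); P=world(uv,dd,*C)
m=(P[:,2]>.075)&(P[:,2]<.105); r=cv2.minAreaRect((P[m][:,:2]*1000).astype(np.float32)); print('box',r,cv2.boxPoints(r).round(0).tolist(),np.median(P[m][:,2]))
sat=(c.max(1)-c.min(1)>50)&m
print('brass',sat.sum(),P[sat].mean(0),uv[sat].mean(0))
E
```

```text
block ((553.5321655273438, 188.0343017578125), (71.49112701416016, 170.41217041015625), 17.052297592163086) [[494.0, 259.0], [544.0, 96.0], [613.0, 117.0], [563.0, 280.0]]
key 34 [0.5642 0.1296 0.099 ] [ 0.394 -0.     0.051] [0.577 0.15  1.267] ((489.7389831542969, 64.14571380615234), (229.08445739746094, 30.23548126220703), 41.394065856933594)
key 35 [0.5361 0.2382 0.0714] [0.53  0.224 0.053] [0.543 0.252 0.082] ((537.0843505859375, 238.6154022216797), (8.936816215515137, 27.521997451782227), 17.1186466217041)
key 34 [0.5522 0.1865 0.0738] [0.546 0.172 0.057] [0.558 0.199 0.084] ((553.248291015625, 186.4856719970703), (9.143632888793945, 27.606603622436523), 17.86858558654785)
box ((534.7391967773438, -139.7460479736328), (160.96405029296875, 241.8430938720703), 13.989314079284668) [[427.0, -42.0], [486.0, -277.0], [642.0, -238.0], [584.0, -3.0]] 0.08596637733652313
brass 25 [ 0.51506945 -0.10295524  0.08658671] [290.44 212.48]
```

```bash
python3 -m crank '[[[1.7,1.2,-2,0],[3.4,2.3,-2,1.2],[5.1,3.5,-2,2.4],[6.8,4.7,-2,3.6],[8.5,5.9,-2,4.8],[10.3,7,-2,6],[12,8.2,-2,7.2],[13.7,9.4,-2,8.4],[15.4,10.6,-2,9.6],[17.1,11.7,-2,10.8],[18.8,12.9,-2,12],[18.8,12.9,-2,12]]]' 0.3
python3 - <<'E'
from h import *
arm.grab_frame('wrist'); T=tool(); im,d=arm.grab_frame('wrist'); np.savez('w1.npz',im=im,d=d,T=T); cv2.imwrite('pics/w1.png',im[:,:,::-1])
C=cam('wrist',T); print(arm.get_state()['eef_pos'],arm.get_state()['ee_rot'],arm.get_state()['q'],arm.get_calibration('wrist')['mount'])
for r in arm.trace('round_key_bow','wrist')[:3]:
    P=maskpts(r['mask'],d,*C); print(r['score'],r['extent'],np.median(P,0),P.min(0),P.max(0))
E
```

```text
t: 2.3
eef_pos: [0.538, 0.2373, 0.2763]
ee_rot: [3.141, -0.001, -1.275]
force: [-0.6, 0.3, 0.0]
width: 0.0611
gripper_force: 0.0
[0.53651679 0.2393399  0.27640216] [ 3.14134901e+00  5.88230867e-05 -1.27113323e+00] [ 7.52072761e-01  1.87276972e-01 -1.09121568e-01 -1.66669231e-04
 -1.27459121e+00 -4.52360994e-01] [[-1.14356626e-03 -9.52682389e-01 -3.03965391e-01  8.22684627e-02]
 [ 9.99999129e-01 -8.89369642e-04 -9.74711199e-04 -2.65349911e-04]
 [ 6.58252603e-04 -3.03966241e-01  9.52682576e-01 -1.58431974e-01]
 [ 0.00000000e+00  0.00000000e+00  0.00000000e+00  1.00000000e+00]]
0.67 [254.9, 219.8, 40.5, 22.7] [0.46254619 0.34855209 0.01152402] [ 0.43725647  0.33743674 -0.0011342 ] [0.50586159 0.36826563 0.01811925]
0.51 [252.8, 153.2, 10.5, 30.2] [0.53851957 0.23748964 0.07644886] [0.52970445 0.22462135 0.03749642] [0.54669665 0.25424327 0.08013378]
```

View pics/w1.png

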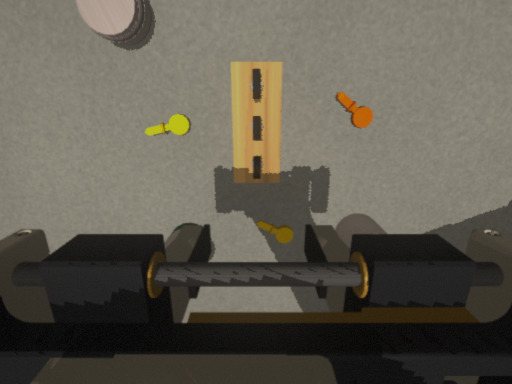

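The wrist view shows the block with its three black bows. The key nearest the gripper, at (257,167), is the round one, and the square (257,128) and tee (257,82) bows lie beyond it. One close crop of it in the scene view, with a fine measurement.

```bash
python3 - <<'E'
from h import *
a=cv2.imread('pics/scene.png')[190:245,285:360]; cv2.imwrite('pics/c.png',cv2.resize(a,None,fx=7,fy=7,interpolation=cv2.INTER_CUBIC))
z=np.load('w1.npz'); im,d,T=z['im'],z['d'],z['T']; C=cam('wrist',T); print(tool()[:3,3])
v,u=np.mgrid[55:192,225:290]; c=im[55:192,225:290].reshape(-1,3).max(1); P=world(np.c_[u.ravel(),v.ravel()],d[55:192,225:290].ravel(),*C)
for lo,hi in((.07,.085),(.045,.085)):
  m=(P[:,2]>lo)&(P[:,2]<hi)
  t=(P-T[:3,3])@T[:3,:3]
  for x0,x1 in((-.03,.03),(.03,.08),(.08,.14)):
    q=t[m&(t[:,0]>x0)&(t[:,0]<x1)]
    if len(q):
        print(lo,len(q),'toolframe mean',q.mean(0).round(4),'min',q.min(0).round(4),'max',q.max(0).round(4),cv2.minAreaRect((q[:,:2]*1000).astype(np.float32)))
m=(P[:,2]>.030)&(P[:,2]<.04); r=cv2.minAreaRect((P[m][:,:2]*1000).astype(np.float32)); print(r,P[m][:,2].mean())
E
```

```text
[0.53614101 0.23994408 0.27652755]
0.07 155 toolframe mean [-0.0002 -0.0014  0.1998] min [-0.0158 -0.0064  0.1962] max [0.0126 0.0032 0.2061] ((-1.6079511642456055, -1.5709681510925293), (9.589913368225098, 28.36220359802246), 89.93982696533203)
0.07 183 toolframe mean [ 0.0534 -0.0014  0.1981] min [ 0.0391 -0.0061  0.196 ] max [0.0672 0.0031 0.2002] ((53.189476013183594, -1.516345500946045), (9.19236946105957, 28.0787410736084), 89.88497924804688)
0.045 177 toolframe mean [ 0.0013 -0.0014  0.2011] min [-0.016  -0.0064  0.1962] max [0.0138 0.0033 0.2166] ((-1.100874900817871, -1.5588250160217285), (29.76192283630371, 9.729397773742676), 0.06323958933353424)
0.045 190 toolframe mean [ 0.0539 -0.0015  0.1985] min [ 0.0391 -0.0062  0.196 ] max [0.0681 0.0031 0.2131] ((53.63188934326172, -1.5177960395812988), (9.201228141784668, 28.9610595703125), 89.86312866210938)
0.045 239 toolframe mean [ 0.1082 -0.0014  0.2121] min [ 0.0905 -0.006   0.2092] max [0.1254 0.0031 0.2147] ((107.9381103515625, -1.4332194328308105), (34.84922409057617, 9.127336502075195), 0.008970069698989391)
((553.9733276367188, 188.3318328857422), (70.17440795898438, 169.403076171875), 17.21772003173828) 0.036325671469056464
```

View pics/c.png

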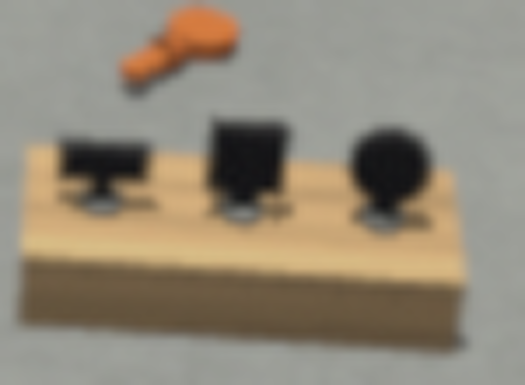

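Confirmed: the right-hand key in the crop, at (390,165), has a round disc bow; the other two are square and bar. Its top is at z≈0.077 (expected 0.079). Descend and grip.

```bash
python3 -m crank '[[[-0.06,-0.06,1.5,0],[-0.06,-0.06,3,0],[-0.06,-0.06,4.5,0],[-0.06,-0.06,6,0],[-0.06,-0.06,7.5,0],[-0.06,-0.06,8.5,0],[-0.06,-0.06,9.3,0],[-0.06,-0.06,9.3,0],[-0.06,-0.06,9.3,0]]]' 0.4
python3 -m crank '[[[0,0,0,0],[0,0,0,0],[0,0,0,0],[0,0,0,0],[0,0,0,0]]]' 1 40; python3 -c "
from h import *
print(arm.get_state())"
```

```text
t: 3.58
eef_pos: [0.5374, 0.2428, 0.045]
ee_rot: [-3.14, 0.0, -1.268]
force: [0.4, 0.4, -0.3]
width: 0.0526
gripper_force: 0.0
t: 4.2
eef_pos: [0.5373, 0.2417, 0.0441]
ee_rot: [-3.142, -0.0, -1.27]
force: [-0.8, 0.2, 1.6]
width: 0.0098
gripper_force: 40.0
{'t': 4.2, 'q': array([ 7.54363067e-01,  3.97455781e-01, -3.98854295e-01,  1.66779739e-05,
       -7.74488161e-01, -4.53686192e-01]), 'qd': array([-0.00093187,  0.00177839,  0.00036948,  0.00028401, -0.00275253,
        0.00025739]), 'joint_efforts': array([-9.84427147e-02, -5.32232809e+01,  2.17456126e+01,  5.18667430e+00,
        1.29890875e-01,  4.65753260e-05]), 'eef_pos': array([0.53730336, 0.24173499, 0.04409358]), 'ee_rot': array([-3.14158926e+00, -1.13211457e-05, -1.27010753e+00]), 'force': array([-0.81039393,  0.23552431,  1.58847476]), 'moment': array([0.10345466, 0.09916577, 0.00344519]), 'gripper_force': 40.0003981590271, 'width': 0.009793184107428372}
```

```bash
python3 -m crank '[[[0,0,-0.4,0],[0,0,-0.8,0],[0,0,-1.2,0],[0,0,-1.6,0],[0,0,-2.5,0],[0,0,-4,0],[0,0,-5.5,0],[0,0,-7,0]]]'
python3 -m crank '[[[1,0.5,0,0],[2.5,1.2,0,0],[4,2,0,0],[5.5,2.8,0,0],[7,3.6,0,0],[8.5,4.3,0,0],[9.7,4.9,0,0],[9.7,4.9,0,0],[9.7,4.9,0,0]]]'
python3 - <<'E'
from h import *
arm.grab_frame('wrist'); T=tool(); im,d=arm.grab_frame('wrist'); np.savez('w2.npz',im=im,d=d,T=T); cv2.imwrite('pics/w2.png',im[:,:,::-1])
s=arm.get_state(); print(s['eef_pos'],s['ee_rot'],s['force'],s['width'],s['q'])
E
```

```text
t: 5.2
eef_pos: [0.5371, 0.2416, 0.2209]
ee_rot: [-3.141, 0.0, -1.27]
force: [0.3, 0.7, -0.8]
width: 0.0094
gripper_force: 40.0
t: 6.32
eef_pos: [0.4917, -0.0264, 0.2189]
ee_rot: [3.141, 0.0, -1.271]
force: [0.4, 0.4, -0.9]
width: 0.01
gripper_force: 40.0
[ 0.4920311  -0.02576056  0.21893627] [ 3.14143348e+00  8.97939098e-05 -1.26956866e+00] [ 0.1356613  -0.45434407 -0.19204621] 0.009470612519394392 [ 3.47460725e-01  6.11756681e-02 -3.90330996e-01 -1.07855009e-04
 -1.11944451e+00 -4.61860004e-02]
```

View pics/w2.png

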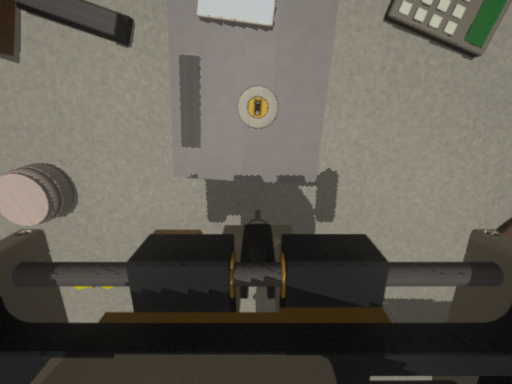

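Lock at (258,107): a steel ring with a brass cylinder, its slot nearly along the image vertical (tool x). The held key's bow shows at (258,245). I measure the slot's centre and angle, and the key in the hand.

```bash
python3 - <<'E'
from h import *
z=np.load('w2.npz'); im,d,T=z['im'],z['d'],z['T']; C=cam('wrist',T)
v,u=np.mgrid[80:135,230:285]; uv=np.c_[u.ravel(),v.ravel()]; c=im[80:135,230:285].reshape(-1,3).astype(int)
P=at_height(uv,.087,*C); t=(P-T[:3,3])@T[:3,:3]
sat=c.max(1)-c.min(1)>60
b=t[sat]; (cx,cy),r=cv2.minEnclosingCircle((b[:,:2]*1000).astype(np.float32)); print('brass circ',cx,cy,r,b.mean(0))
near=np.hypot(t[:,0]*1000-cx,t[:,1]*1000-cy)<9
dk=near&(c.max(1)<90); q=t[dk]; print('slot',len(q),q.mean(0),cv2.minAreaRect((q[:,:2]*1000).astype(np.float32)), 'pca deg',np.degrees(np.arctan2(*np.linalg.svd((q-q.mean(0))[:,:2])[2][0][::-1])))
# ring: bright neutral vs lid
P2=at_height(uv,.089,*C); t2=(P2-T[:3,3])@T[:3,:3]; ring=(c.min(1)>130)&~sat; rr=t2[ring]; print('ring',cv2.minEnclosingCircle((rr[:,:2]*1000).astype(np.float32)),len(rr))
print('depth z',np.median(world(uv,d[80:135,230:285].ravel(),*C)[sat],0))
print(cv2.resize(im[92:122,244:274].max(2),None,fx=1,fy=1)[::2,::2])
# held key
v,u=np.mgrid[205:262,225:295]; uv=np.c_[u.ravel(),v.ravel()]; dd=d[205:262,225:295].ravel(); t=(world(uv,dd,*C)-T[:3,3])@T[:3,:3]
m=(t[:,2]>-.045)&(t[:,2]<.05)&(abs(t[:,1])<.009)&(dd>0); q=t[m]; print('key',len(q),q.min(0),q.max(0))
for lo in np.arange(-.045,.05,.01):
    k=q[(q[:,2]>=lo)&(q[:,2]<lo+.01)]
    if len(k): print(lo.round(3),len(k),k.min(0).round(4),k.max(0).round(4),k.mean(0).round(4))
E
python3 -c "
import cv2;a=cv2.imread('pics/w2.png')[85:265,215:300];cv2.imwrite('pics/w2c.png',cv2.resize(a,None,fx=3.3,fy=3.3,interpolation=cv2.INTER_CUBIC))"
```

```text
brass circ 79.99491882324219 -0.28840669989585876 10.399859428405762 [ 0.07991423 -0.00030879  0.13191045]
slot 46 [ 0.08067582 -0.00055081  0.13191029] ((80.91275024414062, -0.17459511756896973), (9.854656219482422, 5.143453598022461), 0.2080395370721817) pca deg -174.20751075264533
ring ((80.93246459960938, -2.4060468673706055), 21.454736709594727) 819
depth z [ 0.51583585 -0.10239482  0.08708971]
[[165 174 168 165 167 166 168 165 169 165 164 163 164 158 132]
 [171 172 166 163 168 164 166 162 168 164 163 162 164 161 159]
 [170 170 164 162 159 141 123 138 137 154 163 162 164 162 159]
 [170 169 161 146 130 162 171 179 171 165 141 162 165 163 160]
 [168 167 149 153 190 142 100 121 122 166 167 136 166 163 159]
 [168 163 137 191 190 104  90  92  88 172 193 169 159 162 160]
 [167 160 141 193 190 123  53  55  86 176 192 183 144 165 160]
 [166 151 144 193 190 124  52  45  99 178 191 190 135 164 162]
 [166 156 163 193 187 122  47  56 104 183 193 179 125 163 162]
 [166 162 145 192 189  99  65  69 112 185 192 180 149 164 162]
 [168 166 142 189 188 120 133 126 116 186 192 170 160 163 160]
 [16
[... 322 characters left out ...]
29777  ]
-0.045 183 [ 0.0039 -0.009  -0.0448] [ 0.0113  0.009  -0.035 ] [ 0.0087  0.0004 -0.039 ]
-0.035 661 [ 0.0028 -0.009  -0.035 ] [ 0.0171  0.009  -0.025 ] [ 0.0101 -0.0002 -0.0309]
-0.025 260 [ 0.0053 -0.0088 -0.025 ] [ 0.0173  0.0088 -0.015 ] [ 0.0132  0.0001 -0.0206]
-0.015 92 [ 0.0083 -0.009  -0.0149] [ 0.011   0.0089 -0.0051] [ 0.0092  0.0005 -0.0102]
-0.005 70 [ 0.0067 -0.0087 -0.005 ] [0.0105 0.0088 0.005 ] [ 0.0087 -0.0003  0.0019]
0.005 39 [ 0.0055 -0.0074  0.0051] [0.0101 0.0068 0.0145] [ 0.0081 -0.0006  0.0075]
0.015 35 [ 0.0065 -0.0021  0.015 ] [0.0078 0.0016 0.0247] [ 0.0071 -0.0002  0.0198]
0.025 14 [ 0.0067 -0.0021  0.0258] [0.0075 0.0016 0.0298] [ 0.007  -0.0004  0.0277]
```

View pics/w2c.png

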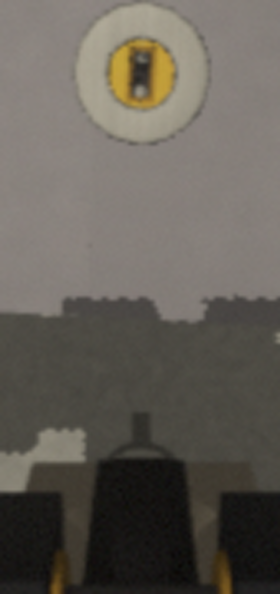

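```bash
python3 -m crank '[[[1.2,0,0,0.3],[2.4,0,0,0.6],[3.16,0,0,0.65],[3.16,0,1,0.65],[3.16,0,2,0.65],[3.16,0,3,0.65],[3.16,0,3.4,0.65],[3.16,0,3.4,0.65],[3.16,0,3.4,0.65],[3.16,0,3.4,0.65]]]' 1 60
python3 - <<'E'
from h import *
T=tool(); im,d=arm.grab_frame('wrist'); np.savez('w3.npz',im=im,d=d,T=T)
cv2.imwrite('pics/w3c.png',cv2.resize(im[150:270,200:315,::-1],None,fx=5,fy=5,interpolation=cv2.INTER_CUBIC))
s=arm.get_state(); print(s['eef_pos'],s['ee_rot'],s['force'],s['moment'],s['width'],s['q'])
E
```

```text
t: 7.68
eef_pos: [0.5161, -0.1014, 0.135]
ee_rot: [-3.14, -0.0, -1.326]
force: [0.5, -0.3, -0.6]
width: 0.0092
gripper_force: 60.0
[ 0.51599577 -0.10148675  0.13486466] [-3.14014974e+00 -1.72614209e-04 -1.32664160e+00] [-0.80340475  0.14604636 -0.94475799] [ 0.06910346 -0.01219573 -0.04474781] 0.00953867645451395 [ 1.79191334e-01  1.95155993e-01 -4.42775158e-01  9.79225816e-05
 -9.31414104e-01  6.49051474e-02]
```

View pics/w3c.png

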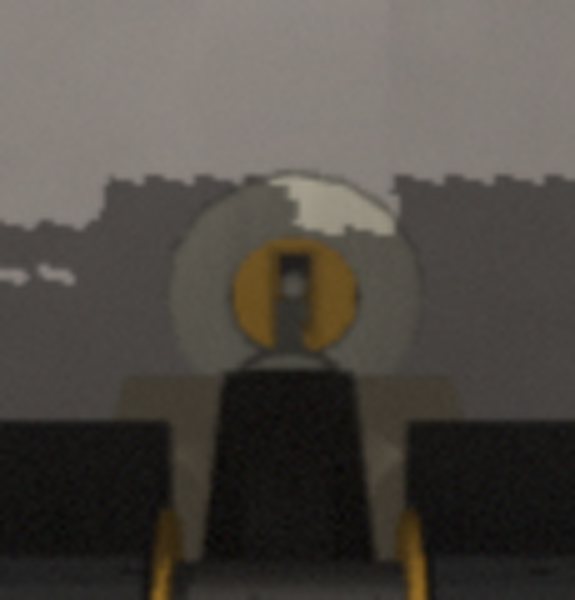

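The blade, crop (292,330), is laterally centred on the slot, crop (293,290), and parallel to it. I check along the slot.

```bash
python3 - <<'E'
from h import *
z=np.load('w3.npz'); im,d,T=z['im'],z['d'],z['T']; C=cam('wrist',T)
f=lambda pts,h:((at_height(np.array(pts)/5+[200,150]-.4,h,*C)-T[:3,3])@T[:3,:3]).round(4)
print('slot far end/brass far edge/ left,right edge brass',f([[293,253],[293,237],[233,293],[358,293],[272,280],[314,280]],.087))
print('ring far,left,right',f([[293,170],[170,293],[421,293]],.089))
v,u=np.mgrid[205:245,240:275]; t=(world(np.c_[u.ravel(),v.ravel()],d[205:245,240:275].ravel(),*C)-T[:3,3])@T[:3,:3]
for lo in np.arange(-.005,.04,.005):
    k=t[(t[:,2]>=lo)&(t[:,2]<lo+.005)&(abs(t[:,1])<.01)]
    if len(k): print(lo.round(3),len(k),k.min(0).round(4),k.max(0).round(4),np.median(k,0).round(4))
E
```

```text
slot far end/brass far edge/ left,right edge brass [[ 0.008   0.0003  0.048 ]
 [ 0.0107  0.0003  0.048 ]
 [ 0.001  -0.0095  0.048 ]
 [ 0.001   0.011   0.048 ]
 [ 0.0033 -0.0031  0.048 ]
 [ 0.0033  0.0038  0.048 ]]
ring far,left,right [[ 0.0227  0.0003  0.046 ]
 [ 0.0018 -0.0197  0.046 ]
 [ 0.0018  0.0212  0.046 ]]
-0.005 27 [ 0.0086 -0.01   -0.0048] [ 0.0104  0.0095 -0.0015] [ 0.0091  0.0057 -0.0034]
0.0 44 [ 0.0068 -0.0065  0.0023] [0.0099 0.006  0.0047] [0.0085 0.0001 0.0038]
0.005 38 [ 0.0058 -0.0073  0.005 ] [0.0098 0.0068 0.0081] [ 0.0088 -0.0006  0.0062]
0.01 6 [ 0.0066 -0.002   0.0129] [0.0075 0.0015 0.015 ] [ 0.007  -0.0002  0.0142]
0.015 18 [ 0.0066 -0.002   0.0155] [0.0076 0.0015 0.0198] [ 0.0071 -0.0002  0.0171]
0.02 15 [ 0.0067 -0.0021  0.0202] [0.0075 0.0016 0.0249] [0.0071 0.0001 0.0229]
0.025 14 [ 0.0065 -0.0021  0.0253] [0.0074 0.0016 0.0292] [ 0.007  -0.0006  0.0272]
0.03 1 [0.0066 0.0001 0.0301] [0.0066 0.0001 0.0301] [0.0066 0.0001 0.0301]
```

```bash
python3 -m crank '[[[0,0.025,0.2,0],[0,0.025,0.4,0],[0,0.025,0.55,0],[0,0.025,0.65,0],[0,0.025,0.75,0],[0,0.025,0.75,0],[0,0.025,0.75,0]]]'; python3 -c "
from h import *
s=arm.get_state();print(s['eef_pos'],s['ee_rot'],s['force'],s['moment'])"
```

```text
t: 8.6
eef_pos: [0.515, -0.1017, 0.1154]
ee_rot: [-3.142, -0.0, -1.327]
force: [-0.5, 1.2, -0.3]
width: 0.0092
gripper_force: 60.0
[ 0.51498902 -0.10172171  0.11538144] [-3.14153531e+00 -3.74987878e-05 -1.32667971e+00] [-0.47863053  1.20859092 -0.32370954] [ 0.07277665  0.00211972 -0.00694657]
```

It has entered about 8 mm without resistance. Press down, watching the force.

```bash
python3 -m crank '[[[0,0,0.1,0],[0,0,0.2,0],[0,0,0.2,0],[0,0,0.2,0]]]'; python3 -c "
from h import *
s=arm.get_state();print(s['eef_pos'],s['force'],s['moment'])"
```

```text
t: 9.1
eef_pos: [0.5153, -0.102, 0.1107]
ee_rot: [-3.141, -0.001, -1.327]
force: [0.5, -3.6, 3.9]
width: 0.0095
gripper_force: 60.0
[ 0.5153126  -0.10196952  0.11071775] [ 0.45387286 -3.59228813  3.90250461] [-0.99501198 -0.07779765 -0.03433896]
```

```bash
python3 -m crank '[[[0,0,0.15,0],[0,0,0.3,0],[0.06,0,0.3,0],[0.06,0,0.3,0],[-0.04,0,0.3,0],[-0.04,0,0.3,0],[0.06,0,0.35,0],[0.06,0,0.35,0],[-0.04,0,0.35,0],[-0.04,0,0.35,0],[0.02,0,0.35,0],[0.02,0,0.35,0]]]'; python3 -c "
from h import *
s=arm.get_state();print(s['eef_pos'],s['ee_rot'],s['force'],s['moment'])"
```

```text
t: 10.6
eef_pos: [0.5146, -0.1021, 0.1014]
ee_rot: [3.141, 0.001, -1.327]
force: [-1.0, 1.8, -0.7]
width: 0.0096
gripper_force: 60.0
[ 0.51463019 -0.10210742  0.10140125] [ 3.14100314e+00  5.33125600e-04 -1.32711152e+00] [-1.02759647  1.82767623 -0.65095063] [ 0.61213475  0.38466007 -0.00190134]
```

```bash
python3 -m crank '[[[0,0,0.1,0],[0,0,0.2,0],[0.06,0,0.25,0],[0.06,0,0.25,0],[-0.06,0,0.28,0],[-0.06,0,0.28,0],[0.06,0,0.3,0],[0.06,0,0.3,0],[-0.06,0,0.3,0],[-0.06,0,0.3,0],[0,0,0.3,0],[0,0,0.3,0]]]'; python3 -c "
from h import *
s=arm.get_state();print(s['eef_pos'],s['ee_rot'],s['force'],s['moment'])"
```

```text
t: 12.1
eef_pos: [0.5158, -0.1018, 0.095]
ee_rot: [-3.14, 0.0, -1.327]
force: [-1.0, 3.6, 10.2]
width: 0.0095
gripper_force: 60.0
[ 0.51584677 -0.10176634  0.09497017] [-3.13963499e+00  3.14759164e-04 -1.32663442e+00] [-0.9784088   3.6457469  10.23488594] [1.49199401 0.2935074  0.04286938]
```

```bash
python3 -m crank '[[[0,0,0.05,0],[0.06,0,0.05,0],[0.06,0,0.05,0],[-0.06,0,0.05,0],[-0.06,0,0.05,0],[0.06,0,0.05,0],[0.06,0,0.05,0],[-0.06,0,0.05,0],[-0.06,0,0.05,0],[0,0,0.05,0],[0,0,0.05,0]]]'; python3 - <<'E'
from h import *
s=arm.get_state();print(s['eef_pos'],s['ee_rot'],s['force'],s['moment'])
T=tool(); im,d=arm.grab_frame('wrist'); C=cam('wrist',T)
cv2.imwrite('pics/w4c.png',cv2.resize(im[150:270,200:315,::-1],None,fx=5,fy=5,interpolation=cv2.INTER_CUBIC))
v,u=np.mgrid[195:262,235:280]; t=(world(np.c_[u.ravel(),v.ravel()],d[195:262,235:280].ravel(),*C)-T[:3,3])@T[:3,:3]
for lo in np.arange(-.03,.02,.005):
    k=t[(t[:,2]>=lo)&(t[:,2]<lo+.005)&(abs(t[:,1])<.009)]
    if len(k): print(lo.round(3),len(k),k.min(0).round(4),k.max(0).round(4),np.median(k,0).round(4))
E
```

```text
t: 13.48
eef_pos: [0.5162, -0.1017, 0.0949]
ee_rot: [-3.139, -0.0, -1.326]
force: [-4.1, 5.3, 18.8]
width: 0.0101
gripper_force: 60.0
[ 0.51624643 -0.10174137  0.09485454] [-3.13858969e+00 -7.71471139e-05 -1.32617808e+00] [-4.14560577  5.28876974 18.80601126] [2.12587856 1.47537026 0.01320144]
-0.03 226 [ 0.0083 -0.0087 -0.03  ] [ 0.0164  0.0083 -0.025 ] [ 0.0137  0.     -0.0277]
-0.025 154 [ 0.0085 -0.0085 -0.025 ] [ 0.0174  0.0081 -0.0201] [ 0.0158 -0.0002 -0.023 ]
-0.02 107 [ 0.0044 -0.0087 -0.0197] [ 0.0173  0.0088 -0.015 ] [ 0.0105  0.0006 -0.0179]
-0.015 55 [ 0.0081 -0.009  -0.015 ] [ 0.011  0.009 -0.01 ] [ 0.0091  0.0055 -0.0129]
-0.01 35 [ 0.0082 -0.0087 -0.0099] [ 0.011   0.0088 -0.0054] [ 0.009   0.0056 -0.0074]
-0.005 25 [ 0.0083 -0.0082 -0.005 ] [ 0.0103  0.0089 -0.0001] [ 0.009   0.0057 -0.0032]
0.0 109 [ 0.0068 -0.0085  0.0024] [0.0202 0.0087 0.005 ] [0.0124 0.0001 0.0046]
0.005 643 [ 0.0028 -0.0086  0.005 ] [0.0258 0.0089 0.01  ] [0.0173 0.0001 0.0063]
0.01 44 [ 0.0196 -0.0086  0.01  ] [0.0253 0.0088 0.0116] [ 0.0225 -0.0019  0.0102]
```

View pics/w4c.png

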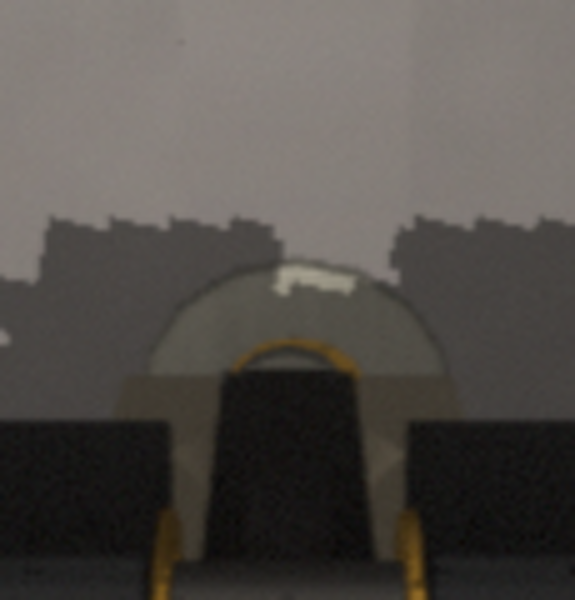

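The picture shows the shoulder, crop (293,355), seated inside the ring. No blade is visible and the stop is stiff, so the key is home. Ease the pressure slightly and turn clockwise.

```bash
python3 -m crank '[[[0,0,-0.03,1],[0,-0.01,-0.03,2],[0,-0.02,-0.03,3],[0.01,-0.02,-0.03,4.5],[0.01,-0.03,-0.03,6],[0.02,-0.03,-0.03,7.5],[0.02,-0.03,-0.03,9],[0.02,-0.03,-0.03,10],[0.02,-0.03,-0.03,10],[0.02,-0.03,-0.03,10]]]'; python3 -c "
from h import *
s=arm.get_state();print(s['eef_pos'],s['ee_rot'],s['force'],s['moment'],s['width'])"
```

```text
t: 14.78
eef_pos: [0.5168, -0.1024, 0.0949]
ee_rot: [-3.14, 0.001, -2.199]
force: [-2.0, 2.0, 13.5]
width: 0.0097
gripper_force: 60.0
[ 0.51679512 -0.10241067  0.09492431] [-3.13999970e+00  1.30473548e-03 -2.19892315e+00] [-1.98355177  2.01280784 13.54726048] [0.91289094 0.66369908 0.06816214] 0.009670654133362459
```

```bash
python3 -m crank '[[[0,0,0,1.5],[0,-0.01,0,3],[0,-0.01,0,4.5],[0.01,-0.02,0,6],[0.01,-0.02,0,7.5],[0.01,-0.03,0,8.5],[0.01,-0.03,0,9.5],[0.01,-0.03,0,9.5],[0.01,-0.03,0,9.5],[0.01,-0.03,0,9.5]]]'; python3 - <<'E'
from h import *
s=arm.get_state();print(s['eef_pos'],s['ee_rot'],s['force'],s['moment'],s['width'],s['q'])
T=tool(); im,d=arm.grab_frame('wrist'); C=cam('wrist',T)
cv2.imwrite('pics/w5c.png',cv2.resize(im[150:270,200:315,::-1],None,fx=5,fy=5,interpolation=cv2.INTER_CUBIC))
v,u=np.mgrid[195:262,235:280]; t=(world(np.c_[u.ravel(),v.ravel()],d[195:262,235:280].ravel(),*C)-T[:3,3])@T[:3,:3]
for lo in(-.025,-.02,-.01,.0):
    k=t[(t[:,2]>=lo)&(t[:,2]<lo+.005)&(abs(t[:,1])<.009)]; print(lo,k.max(0).round(4),np.median(k,0).round(4))
E
```

```text
t: 16.02
eef_pos: [0.517, -0.103, 0.0949]
ee_rot: [3.142, 0.002, -3.028]
force: [-1.2, 2.7, 13.9]
width: 0.0094
gripper_force: 60.0
[ 0.51701848 -0.10295152  0.09487645] [ 3.14151553e+00  1.68730408e-03 -3.02797199e+00] [-1.24334163  2.65352983 13.93984494] [1.19397341 0.92770692 0.00285853] 0.009363543923478677 [ 1.75843682e-01  2.44064971e-01 -4.87378945e-01  3.76143124e-05
 -8.37663577e-01 -1.63304443e+00]
-0.025 [ 0.0176  0.009  -0.02  ] [ 0.0163  0.0004 -0.0228]
-0.02 [ 0.0176  0.009  -0.0151] [ 0.0098 -0.0024 -0.0181]
-0.01 [ 0.011   0.009  -0.0051] [ 0.0094 -0.0059 -0.0074]
0.0 [0.0213 0.0089 0.005 ] [0.0131 0.0003 0.0046]
```

View pics/w5c.png

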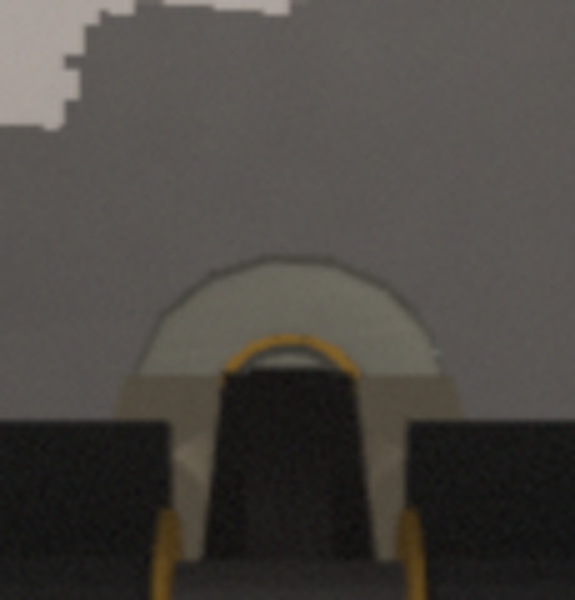

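The key is seated, shoulder still in the ring at crop (290,358). The tool has turned 1.70 rad, so the cylinder is at about 1.54 rad, with 14 N down and 60 N grip. Handing in.

```bash
python3 -m crank '[[[0,0,0,0],[0,0,0,0],[0,0,0,0],[0,0,0,0]]]'; python3 -c "
from station import arm
print(arm.job_done())"
```

```text
t: 16.58
eef_pos: [0.5171, -0.1029, 0.0949]
ee_rot: [3.142, 0.002, -3.028]
force: [-2.1, 3.3, 13.1]
width: 0.0097
gripper_force: 60.0
the job is handed in; nothing more can be done
None
```

I handed the job in at 16.6 s with the round key fully home and still gripped at 60 N; I estimate the lock is held about 1.5 rad clockwise (tool turned 1.70 rad, less play). The hand-in returned no verdict, and I did not re-photograph the other keys and bystanders at the end.

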